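# Seat the spray mask on the tile jig and hold it down

## Task

Get the two test tiles ready for spraying: slide the jig's transport lock outward to its end stop, then take the mask plate by its handle, slide it between the rails and under the bridge until it drops onto the locating pin hidden beneath it, and press it down until the sprung tile bed is on its stop. Finish while holding it there: do not let go, keep pressing the mask fully down. Leave the small jar and the bowl that stand near them where they are.

Things in the scene. Friction and masses are not known exactly. Their poses are not given: they have to be found in the camera images.
- jig: Masking jig fixed to the table: grey base 230 mm along its x, its y from -65 to +145 mm, 12 mm thick. Origin: on the table straight below the locating pin; z up; +x is the direction in which the mask slides in. Its sprung wooden bed carries two 56 mm terracotta tiles at x = -58 and +58 mm, tile faces 30 mm above the table.
- rail_mouth (a point): Where the straight part of the jig's two aluminium side rails begins: midway between them, at the height of their tops, 54 mm above the table and 40 mm before the pin (jig -x). Inner faces at jig y = -48 and +48 mm, up to x = +90 mm; before this point they flare out, as far as x = -68 mm.
- bridge (a point): Middle of the underside of the bridge over the rails, 64 mm above the table, 75 mm beyond the pin (jig +x). It is 30 mm deep (jig x 60 to 90 mm), its top at 70 mm. The seated mask's leading edge lies under it, so the mask cannot be set straight down: it goes in from the rail mouth, along jig +x.
- pin_tip (a point): Tip of the fixed upright steel locating pin, 12 mm in diameter with a tapered end (7 mm at the tip), between the tiles; the tip is 42 mm above the table, 12 mm above the tile faces. It is hidden once the mask is over it.
- lock (a joint): Transport lock, in m: 0 = barring the way, 0.045 = end stop, fully open. Slides along jig +y, away from the rails, with about 2.5 N of friction, and stays where left. At 0 its steel tongue reaches 38 mm in between the rails over the far tile (jig x 18 to 42 mm, 34 to 48 mm above the table) and stops the mask; at the end stop it is clear.
- lock_grip (a point): Point in the black upright grip of the transport lock, 62 mm above the table. The grip is a block 16 mm (jig x) by 22 mm (jig y), from 30 to 80 mm above the table, 30 mm from the pin along jig +x and 85 mm plus the joint value along jig +y. Axes as the jig's.
- bed (a joint): Sinking of the sprung tile bed, in m: 0 = up, 0.006 = on its lower stop (tile faces 24 mm above the table). The spring pushes back with about 5 N at the start and 10 N at the stop, more than the mask's weight, so it stays down only while pushed.
- mask_grip (a point): Grip point in the mask's wooden handle block, 30 mm above the mask's underside. Axes: x along the mask, y across, z up. The handle, 50 mm (x) by 26 mm (y), stands on the middle of the plate, from 5 to 45 mm above the underside. The mask lies flat on the table at the start; 0.2 to 0.4 kg.
- socket (a point): Middle of the mask's underside: mouth of the blind square socket (16 x 16 mm, 25 mm deep) under the handle that takes the pin. Axes as mask_grip. The mask plate is aluminium, 180 x 90 x 5 mm (x, y, z). It goes on either way round.
- window (a point): Centre, at the underside, of one of the mask's two 44 x 44 mm windows, 58 mm either side of the socket. The underside is solid from 8 to 36 mm from the socket's centre. A pin coming up in a window catches its edge, so keep the underside above the pin's tip (and the plate below the bridge) until the pin is under that solid part.
- pigment_jar: Bystander, to be left alone: small closed jar, 40 mm wide, 55 mm tall. Origin at the centre of its underside as it stands.
- bowl: Bystander, to be left alone: white bowl, 130 mm wide, 55 mm tall. Origin at the centre of its underside as it stands.
There are look-alikes about, which are no part of the job. What is shaped like the part that bears mask_grip but red is not meant.

How it is judged:
On the way, in this order (a step that is already met when the one before it is completed fails the run):
1. the transport lock is at its end stop (value of joint lock above 0.042 m), for 0.2 s.
2. the mask has dropped onto the pin, flat on the tiles between the rails, with the lock open (horizontal distance between socket and pin_tip below 0.004 m and angle between the x axis of socket and the x axis of jig, either way round below 0.1 rad and angle between socket's own z axis and vertical below 0.06 rad and value of joint lock above 0.04 m and z of socket in the frame of jig below 0.034 m), for 0.1 s.
At the end, for the whole second after the job is handed in: Through the last second: lock within 5 mm of its stop; mask on the pin (socket within 4 mm of its axis, along the rails within 0.1 rad, level within 0.06 rad); bed pressed at least 4.8 of 6 mm, mask underside below 26.5 mm; fingers still bearing on the mask with over 2 N (horizontal distance between socket and pin_tip below 0.004 m and angle between the x axis of socket and the x axis of jig, either way round below 0.1 rad and angle between socket's own z axis and vertical below 0.06 rad and value of joint lock above 0.04 m and value of joint bed above 0.0048 m and z of socket in the frame of jig below 0.0265 m and contact force between the fingers and mask above 2 N); the arm keeps its last pose, push and grip.
It fails at once if the small jar or the bowl is moved by more than 30 mm (distance of any of pigment_jar, bowl from where it was at the start of the episode above 0.03 m).
It also fails if it takes over 58 s, if anything falls off the work surface, if the arm or the gripper's body presses on something with over 40 N, if the wrist force passes 120 N, or if a joint passes its speed limit or range.

## Robot

A 6-joint arm with a two-finger parallel gripper is mounted at the origin on the work surface. World frame = base frame: x ahead of the robot, y to its left, z up, the work surface at z = 0. Lengths are in m, angles in rad, forces in N, time in s.
With the tool pointing down it reaches from about 0.35 to 0.95 m from the base axis. Payload 17.4 kg.
Tool frame: the origin (TCP) lies between the finger pads; the fingertips stand 22 mm ahead of it and the grasp point (between the pads) lies 3 mm ahead of it (nose_length is the distance from the TCP to the fingertips, in m); z points along the fingers, y is the line along which they close (so a half turn about z gives the same grasp; the last joint's range is limited). The gripper opens to 93 mm and grips with 3 to 60 N. Pads are 15 mm wide; open, the fingers measure 128 mm over their backs; the gripper's body (75 mm by 188 mm) begins 65 mm behind the grasp point.
Start: joints at [1.255, 0.116, 1.442, -0, 1.584, -0.038], TCP at [0.185, 0.649, 0.207] pointing down, gripper open.
Joint ranges: [-2.83, 2.83], [-0.83, 2.19], [0.07, 2.5], [-1.14, 4.28], [0.01, 3], [-2.97, 2.97]. Speed limits (rad/s): [1.89, 1.89, 2.22, 3.14, 3.14, 3.14].

## Interface

Orientations are given as a unit quaternion [x, y, z, w].
In Python, from station import * gives the robot as it stands. The module is installed in compiled form; this text tells all that it offers.
- The arm moves only by the tool play_rows, never from a script. Its argument "plan" is text: rows parted by semicolons, each of 5 numbers parted by spaces: the shift along the world's x, y, z in cm, then the turn about the world's z in rad, then the opening, from -1 (shut) to 1 (fully open). In form: tx ty tz yaw grip; .... A call has 1 to 20 rows; each row is the pose to reach, as a shift and turn from the pose commanded when the call began; what a row does not reach only later rows make up. A row lasts 1/10 s, in which the tool goes at most 50 mm and 8.59 degrees, less where a joint would pass 70% of its speed; a pose out of reach is approached as far as the arm can. A call with a gripper value outside its range is refused whole. The fingers move at their own pace and stop on an object; the grip force is fixed at half the most. Time passes only in rows, so rows that repeat a pose let the fingers close. It gives the time, the measured TCP pose, the force, the opening and the grip force at its end, in the units of the state.
- get_state(): the state, without advancing time (a new reading comes with each control period).
- camera(name): name is "scene" or "top" or "wrist"; returns the picture (420x560x3 uint8, red, green, blue); there is no depth.
- camera_model(name): a dict with "fx", "fy", "cx", "cy" (pixels), "rvec" (rotation vector, rad) and "tvec" (3), from world to camera coordinates, as OpenCV has them. Camera axes: x right, y down, z forward; pixel columns grow to the right and rows downward; lengths in m; the calibration is good to about 2 mm. A picture is of the moment at which its call begins: read the wrist's pose just before it. camera_model takes no time and is no camera call; for the wrist camera it gives the pose at the moment of the call.
- sign_off(): hands the job in; it is judged then, once.
The state is a dict: "clock": time; "joint_pos": joint angles; "joint_velocities": joint speeds; "joint_efforts": joint torques, N m; "tcp_pos": TCP position; "tcp_rot": TCP orientation; "force": force on the tool from outside, world axes, zero at the start; "moment": the same for the moment, N m; "finger_gap": finger opening in m; "grip_force": force on a finger pad.
Only numpy, scipy, OpenCV 4.12 (cv2) and the standard library are available. Lean on these libraries where they do the work, as an engineer would, in place of code of your own. Each camera call takes 0.05 s, during which the arm holds its last target. There are 200 camera calls.

## Working session

There is one attempt and no reset: what is moved stays moved. The work goes in short steps, Python scripts to look and compute and a tool call to move; the robot and the scene stay as the last step left them, time stands still between calls to the robot, and variables do not carry over. Pictures are saved under pics/ and viewed, at most 10 in all, crops included, and the job is handed in when it is done.

Besides the shell and the picture viewer there is one more tool, called after "Emit:" as name(argument=value, ...) on one line, values as JSON. play_rows: Moves the arm, as the interface text tells. Its arguments: {"type":"object","properties":{"plan":{"type":"string"}},"required":["plan"]}

```bash
mkdir -p pics; python3 - <<'E'
from station import *
import cv2
s=get_state(); print(s)
for n in("scene","top"):
    cv2.imwrite(f"pics/{n}0.png",cv2.cvtColor(camera(n),cv2.COLOR_RGB2BGR)); print(n,camera_model(n))
E
```

```text
{'clock': 0.0, 'joint_pos': array([ 1.25516471e+00,  1.16489100e-01,  1.44225503e+00, -1.93276891e-05,
        1.58399076e+00, -3.78295433e-02]), 'joint_velocities': array([ 0.00157635,  0.00096451,  0.00082523,  0.00067895,  0.00131196,
       -0.000977  ]), 'joint_efforts': array([-3.11892079e-03, -7.21269536e+01, -6.22584271e+01,  7.79873645e-02,
        2.40075920e-02, -1.01098221e-04]), 'tcp_pos': array([0.18508151, 0.64890951, 0.20610944]), 'tcp_rot': array([ 1.38454915e-01,  9.90368573e-01, -5.63920990e-04, -9.08968461e-05]), 'force': array([0.61309779, 0.04913063, 0.24849186]), 'moment': array([0.04142668, 0.01884072, 0.01442879]), 'grip_force': 0.0, 'finger_gap': 0.09308611147840946}
scene {'fx': 458.39766893283104, 'fy': 458.39766893283104, 'cx': 279.6395129367543, 'cy': 210.2334682313724, 'rvec': array([ 0.782064  ,  2.63855114, -1.02560985]), 'tvec': array([ 0.39039141, -0.21893559,  1.39643537])}
top {'fx': 479.886401415397, 'fy': 479.886401415397, 'cx': 284.5977088118972, 'cy': 214.69107177488087, 'rvec': array([ 2.12018417, -2.17150647,  0.1528972 ]), 'tvec': array([0.14399547, 0.50627583, 1.44229884])}
```

View pics/scene0.png

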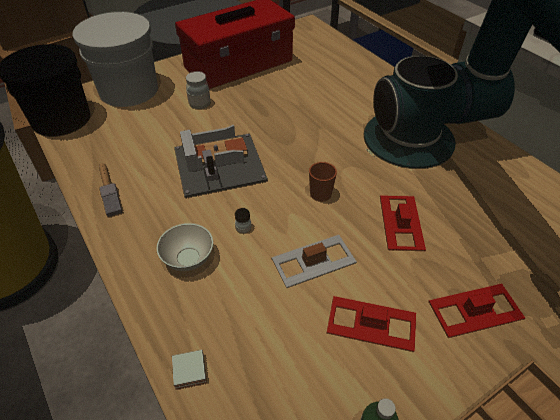

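View pics/top0.png

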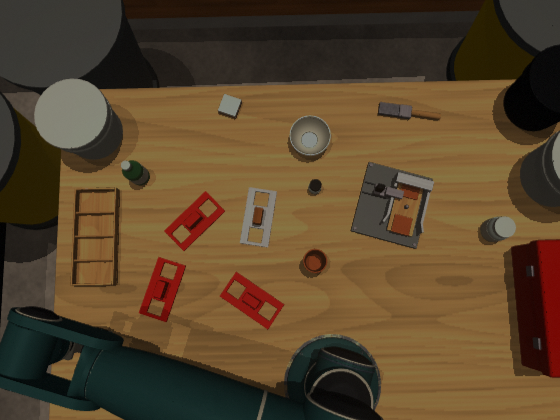

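Candidates for the mask, in top-view pixels: the silver plate at (258,217), and red plates at (194,221), (163,289) and (252,300). The red ones are ruled out by the description, so I choose the silver plate. The jig is at (395,205), the small jar at (315,186) and the bowl at (310,138). Next is a close crop of the mask and jig.

```bash
python3 - <<'E'
import cv2,numpy as np
a=cv2.imread("pics/top0.png")
f=lambda x,y,w,h,k:cv2.resize(a[y:y+h,x:x+w],None,fx=k,fy=k,interpolation=cv2.INTER_CUBIC)
m=f(230,178,60,80,6); j=f(345,155,100,100,4.8)
m=m[:480]; j=cv2.convertScaleAbs(j,alpha=1.6)
cv2.imwrite("pics/crop1.png",np.hstack([m[:480,:320],j]))
E
```

```text
(no output)
```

View pics/crop1.png

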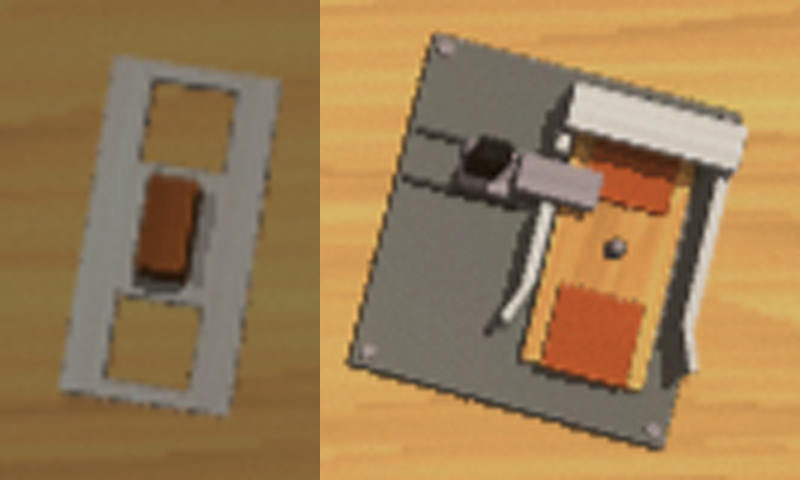

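The crop shows the silver mask with a wooden handle. Its corners in the crop are (113,55), (281,78), (229,415) and (61,391). The jig base corners are (435,33), (662,449) and (348,366), with the pin tip at about (615,244) and the lock grip top at about (491,153). Next I fit both poses.

```bash
cat > h.py <<'E'
import numpy as np,cv2
from station import *
from scipy.optimize import least_squares
def proj(P,n,cm=None):
    c=cm or camera_model(n)
    K=np.array([[c['fx'],0,c['cx']],[0,c['fy'],c['cy']],[0,0,1.]])
    return cv2.projectPoints(np.array(P,float),c['rvec'],c['tvec'],K,None)[0][:,0]
def place(p,L):
    c,s=np.cos(p[2]),np.sin(p[2]); L=np.array(L,float)
    return np.c_[p[0]+c*L[:,0]-s*L[:,1],p[1]+s*L[:,0]+c*L[:,1],L[:,2]]
def fit(L,px,n,p0,cm=None):
    r=least_squares(lambda p:(proj(place(p,L),n,cm)-np.array(px)).ravel(),p0)
    return r.x,r.fun.reshape(-1,2).round(1).tolist()
E
python3 - <<'E'
from h import *
M=[[.09,.045,.005],[.09,-.045,.005],[-.09,-.045,.005],[-.09,.045,.005]]
px=np.array([[113,55],[281,78],[229,415],[61,391]])/6+[230,178]
print(fit(M,px,'top',[.5,.2,0]))
J=[[.115,.145,.012],[-.115,-.065,.012],[-.115,.145,.012],[0,0,.042],[.030,.085,.080]]
q=(np.array([[435,33],[662,449],[348,366],[615,243],[490,150]])-[320,0])/4.8+[345,155]
p,r=fit(J,q,'top',[.5,-.2,0]); print(p,r)
print('bridge top etc',((proj(place(p,[[.06,.05,.07],[.06,-.05,.07]]),'top')-[345,155])*4.8+[320,0]).round())
# height-bias: top cam rays for jar/bowl
for n,u,h in(('jar',(315,186),.055),('bowl',(310,137),.055)):
    print(n,fit([[0,0,h]],[u],'top',[.5,0,0])[0] if 0 else least_squares(lambda a:(proj([[a[0],a[1],h]],'top')-u).ravel(),[.5,0]).x)
print(proj([[0,0,0],[.5,0,0],[.5,.3,0]],'top').round())
E
```

```text
(array([ 0.50917103,  0.21404131, -0.16726555]), [[-0.0, -0.1], [-0.0, 0.1], [0.3, 0.0], [-0.2, -0.1]])
[ 0.52735285 -0.242135   -0.28066606] [[-1.9, -0.4], [-0.3, -0.5], [-0.8, -0.3], [-0.5, 0.2], [3.3, 1.0]]
bridge top etc [[567. 127.]
 [722. 166.]]
jar [0.5936311  0.03645112]
bowl [0.7495593  0.04692654]
[[333. 383.]
 [326. 218.]
 [231. 221.]]
```

Emit:
play_rows(plan="33 -86 5 0 0;33 -86 5 0 0;33 -86 5 0 0;33 -86 5 0 0;33 -86 5 0 0;33 -86 5 0 0;33 -86 5 0 0;33 -86 5 0 0;33 -86 5 0 0;33 -86 5 0 0;33 -86 5 0 0;33 -86 5 0 0;33 -86 5 0 0;33 -86 5 0 0;33 -86 5 0 0;33 -86 5 0 0;33 -86 5 0 0;33 -86 5 0 0;33 -86 5 0 0;33 -86 5 0 0")

```text
clock: 2.1
tcp_pos: [0.5154, -0.2134, 0.2557]
tcp_rot: [0.14, 0.99, 0.0, -0.001]
force: [0.3, 0.4, 0.2]
finger_gap: 0.0465
grip_force: 0.0
```

```bash
python3 - <<'E'
from h import *
s=get_state(); print(s['clock'],s['tcp_pos'],s['tcp_rot'],s['finger_gap'],s['force'])
c=camera_model('wrist'); a=camera('wrist'); print(c)
np.save('w1.npy',c,allow_pickle=True)
cv2.imwrite('pics/w1.png',cv2.convertScaleAbs(cv2.resize(cv2.cvtColor(a,cv2.COLOR_RGB2BGR),(800,600),interpolation=cv2.INTER_CUBIC),alpha=1.4))
E
```

```text
2.1 [ 0.51541107 -0.21339253  0.25573292] [ 1.39827166e-01  9.90175488e-01  1.28768008e-04 -9.21740967e-04] 0.046542841238808925 [0.25737469 0.43959614 0.17025641]
{'fx': 348.2669762675055, 'fy': 348.2669762675055, 'cx': 275.10935031514543, 'cy': 208.0264938478396, 'rvec': array([-2.31019162, -1.73898262, -0.26228902]), 'tvec': array([ 0.06167172, -0.57766276,  0.27590525])}
```

View pics/w1.png

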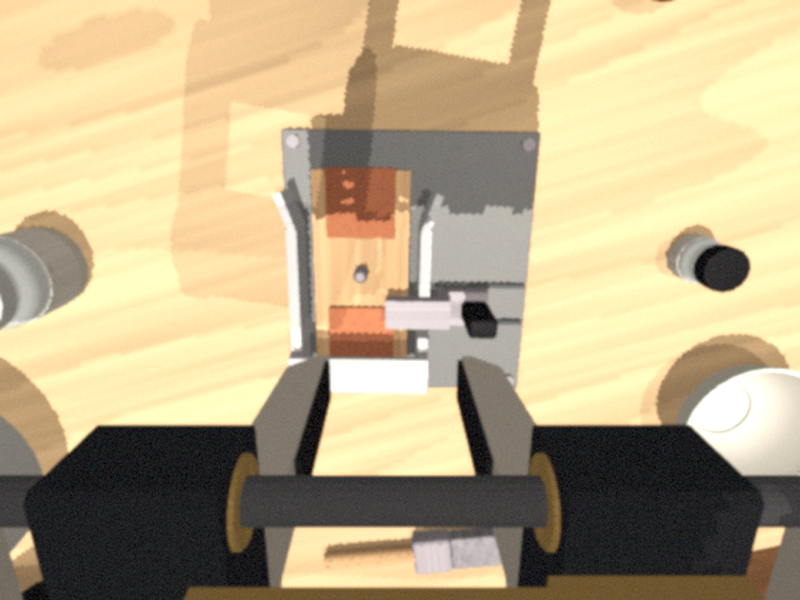

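```bash
python3 - <<'E'
import cv2
a=cv2.imread('pics/w1.png')[115:395,270:550]
cv2.imwrite('pics/w1c.png',cv2.convertScaleAbs(cv2.resize(a,(600,600),interpolation=cv2.INTER_CUBIC),alpha=1.2,beta=15))
E
```

```text
(no output)
```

View pics/w1c.png

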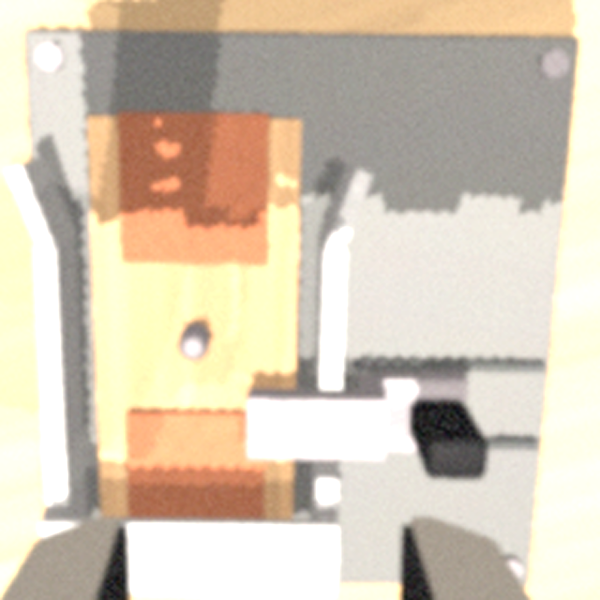

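The crop gives base corners at (26,33), (577,40) and (527,584). Tile corners are (121,112), (269,112), (269,262), (122,262) and (128,409). The pin tip is at (193,346) and the grip top centre at (457,459).

```bash
python3 - <<'E'
from h import *
c=np.load('w1.npy',allow_pickle=True).item()
J=[[-.115,-.065,.012],[-.115,.145,.012],[.115,.145,.012],[-.086,-.028,.03],[-.086,.028,.03],[-.03,.028,.03],[-.03,-.028,.03],[.03,-.028,.03],[0,0,.042],[.03,.085,.08]]
q=np.array([[26,33],[577,40],[527,584],[121,112],[269,112],[269,262],[122,262],[128,409],[193,346],[457,459]])
px=(q*280/600+[270,115])*.7
p,r=fit(J,px,'w',[.52,-.24,-.28],c); print(p,r)
p2,r=fit(J[:-2],px[:-2],'w',[.52,-.24,-.28],c); print(p2)
g=place(p,[[.03,.085,0]])[0]; s=get_state()
R=cv2.Rodrigues(c['rvec'])[0]; print('cam',-R.T@c['tvec'], 'grip',g,'d',g[:2]-s['tcp_pos'][:2])
E
```

```text
[ 0.52818761 -0.24240313 -0.28498436] [[-0.5, -1.0], [2.4, -2.4], [2.8, 0.5], [-0.4, 0.1], [1.1, 0.4], [0.8, 0.7], [0.9, 0.5], [0.6, 1.2], [1.4, 0.6], [-8.1, -0.2]]
[ 0.5277423  -0.24377783 -0.29339658]
cam [ 0.43535813 -0.1896602   0.43372075] grip [ 0.5808747  -0.16926579  0.        ] d [0.06579759 0.04260519]
```

```bash
python3 - <<'E'
from h import *
c=np.load('w1.npy',allow_pickle=True).item()
J=[[-.115,-.065,.012],[-.115,.145,.012],[.115,.145,.012],[-.086,-.028,.03],[-.086,.028,.03],[-.03,.028,.03],[-.03,-.028,.03],[.03,-.028,.03],[0,0,.042]]
q=np.array([[26,33],[577,40],[527,584],[121,112],[269,112],[269,262],[122,262],[128,409],[193,346],[457,459]])
px=(q*280/600+[270,115])*.7
Jt=[[.115,.145,.012],[-.115,-.065,.012],[-.115,.145,.012],[0,0,.042]]
qt=(np.array([[435,33],[662,449],[348,366],[615,243],[490,150]])-[320,0])/4.8+[345,155]
f=lambda p:np.r_[(proj(place(p,J),'w',c)-px[:-1]).ravel(),(proj(place(p,Jt),'top')-qt[:-1]).ravel()]
r=least_squares(f,[.52,-.24,-.28],loss='soft_l1'); p=r.x; print(p,r.fun.round(1))
for cm,n,u in((c,'w',px[-1]),(None,'top',qt[-1])):
    b=least_squares(lambda a:(proj(place(p,[[a[0],a[1],.08]]),n,cm)-u).ravel(),[.03,.085]).x; print('grip jig xy',b)
for v in (.009,):
    g=place(p,[[.03,.085+v,0]])[0]; print(g,g[:2]-get_state()['tcp_pos'][:2])
print('dir y',-np.sin(p[2]),np.cos(p[2]))
for n,cm in (('w',c),('top',None)): print(fit(J if n=='w' else Jt,px[:-1] if n=='w' else qt[:-1],n,p,cm)[0])
E
```

```text
[ 0.52738813 -0.24375066 -0.29359453] [-1.  -1.9  1.9 -1.6  0.8  1.  -1.1 -0.5  0.4  0.2 -0.3  0.6 -0.2 -0.
 -0.9  0.7  0.1  0.3 -0.8 -0.9 -0.3 -0.4 -0.6 -1.   0.   0.2]
grip jig xy [0.0297333  0.09558999]
grip jig xy [0.02864218 0.09721429]
[ 0.58330754 -0.16245478  0.        ] [0.06823043 0.0494162 ]
dir y 0.28939480946397134 0.957209822481629
[ 0.52765776 -0.24378498 -0.29363805]
[ 0.52592481 -0.24487841 -0.29024804]
```

Emit:
play_rows(plan="6.8 5.1 0 -0.013 0.1;6.8 5.1 0 -0.013 0.1;6.8 5.1 -8 -0.013 0.1;6.8 5.1 -12 -0.013 0.1;6.8 5.1 -12 -0.013 0.1;6.8 5.1 -12 -0.013 0.1")

```text
clock: 2.75
tcp_pos: [0.5814, -0.1582, 0.1335]
tcp_rot: [0.144, 0.99, 0.0, -0.003]
force: [0.7, 0.2, 0.5]
finger_gap: 0.0516
grip_force: 0.0
```

```bash
python3 - <<'E'
from h import *
s=get_state();print(s['tcp_pos'],s['finger_gap'])
c=camera_model('wrist'); a=camera('wrist'); np.save('w2.npy',c,allow_pickle=True)
cv2.imwrite('pics/w2.png',cv2.convertScaleAbs(cv2.resize(cv2.cvtColor(a,cv2.COLOR_RGB2BGR),(800,600)),alpha=1.5,beta=15))
E
```

```text
[ 0.58142989 -0.1582375   0.13350912] 0.051580850575788345
```

View pics/w2.png

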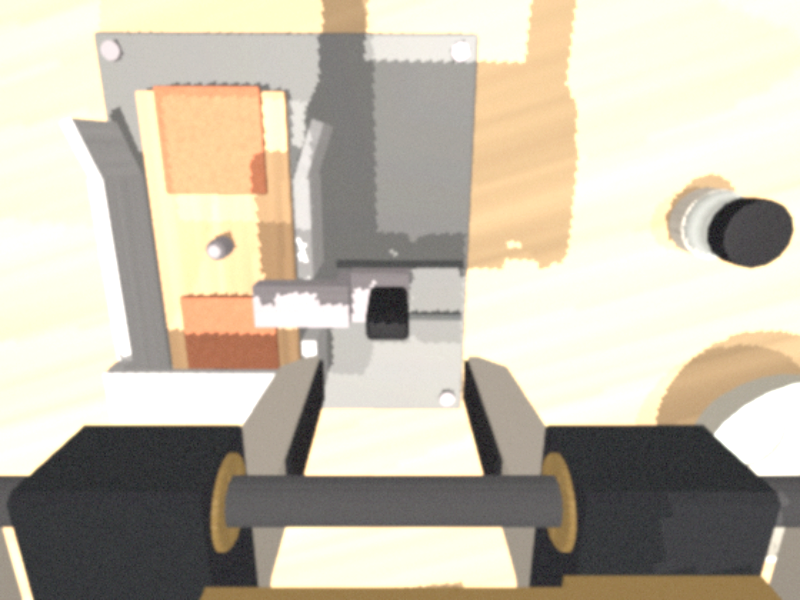

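The grip top is at about (389,327), centred between the fingers on the midline at column 395. Next I refine the jig pose and grip offset from this closer view.

```bash
python3 - <<'E'
from h import *
c=np.load('w2.npy',allow_pickle=True).item()
J=[[-.115,-.065,.012],[-.115,.145,.012],[.115,.145,.012],[-.086,-.028,.03],[-.086,.028,.03],[-.03,.028,.03],[-.03,-.028,.03],[.03,-.028,.03],[0,0,.042]]
px=np.array([[98,34],[476,37],[462,406],[155,86],[260,85],[266,193],[168,193],[183,297],[214,251]])*.7
p,r=fit(J,px,'w',[.52,-.24,-.28],c); print(p,r)
b=least_squares(lambda a:(proj([[a[0],a[1],.08]],'w',c)-np.array([389,327])*.7).ravel(),[.58,-.16]).x
s=get_state();print('grip',b,'d',b-s['tcp_pos'][:2],s['tcp_pos'],s['tcp_rot'])
E
```

```text
[ 0.52804689 -0.2434224  -0.29195873] [[-3.4, -1.7], [3.3, -2.9], [0.3, 3.1], [-1.0, -0.1], [0.3, 0.8], [1.4, 1.2], [-0.4, 1.0], [-1.8, 0.4], [1.3, 0.7]]
grip [ 0.58407773 -0.16025674] d [ 0.00159596 -0.0014744 ] [ 0.58248177 -0.15878234  0.13643156] [ 1.44430079e-01  9.89514660e-01  1.73112950e-04 -8.12031174e-04]
```

Emit:
play_rows(plan="0.1 -0.1 -3 0 0.1;0.1 -0.1 -5.7 0 0.1;0.1 -0.1 -5.7 0 0.1;0.1 -0.1 -5.7 0 -1;0.1 -0.1 -5.7 0 -1;0.1 -0.1 -5.7 0 -1;0.1 -0.1 -5.7 0 -1;0.1 -0.1 -5.7 0 -1")

```text
clock: 3.6
tcp_pos: [0.5843, -0.1609, 0.0804]
tcp_rot: [0.145, 0.989, -0.0, 0.0]
force: [-0.5, -0.3, -0.4]
finger_gap: 0.0156
grip_force: 0.0
```

Emit:
play_rows(plan="0 0 0 0 -1;0 0 0 0 -1")

```text
clock: 3.8
tcp_pos: [0.5841, -0.1609, 0.0799]
tcp_rot: [0.145, 0.989, 0.0, -0.0]
force: [-0.6, -0.2, 0.3]
finger_gap: 0.0015
grip_force: 0.0
```

```bash
python3 - <<'E'
from h import *
c=camera_model('wrist'); a=camera('wrist'); np.save('w3.npy',c,allow_pickle=True)
s=get_state();print(s['tcp_pos'],s['finger_gap'])
cv2.imwrite('pics/w3.png',cv2.convertScaleAbs(cv2.resize(cv2.cvtColor(a,cv2.COLOR_RGB2BGR),(800,600)),alpha=1.7,beta=20))
E
```

```text
[ 0.58409755 -0.16087929  0.07983216] 0.0007436902306168423
```

View pics/w3.png

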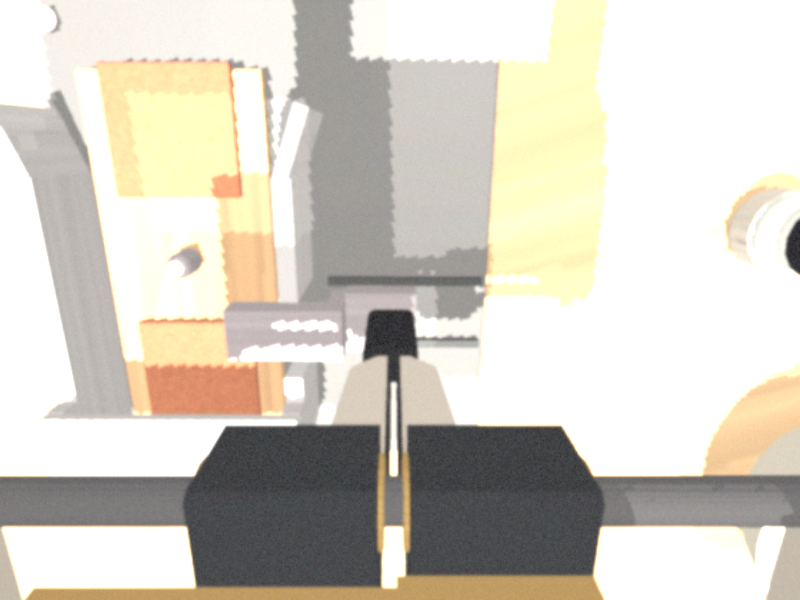

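```bash
python3 - <<'E'
from h import *
c=np.load('w3.npy',allow_pickle=True).item()
s=get_state();t=s['tcp_pos']
print('tip',proj([t+[0,0,z] for z in(-.022,-.003,.04)],'w',c)/.7)
p=[.5277,-.2437,-.2928]
for v in(0,.011):
  B=place(p,[[.03+a,.085+v+b,z] for z in(.03,.08) for a in(-.008,.008) for b in(-.011,.011)])
  print(v,(proj(B,'w',c)/.7).round().tolist()); print((proj(B,'top')).round(1).tolist()); print('scene',(proj(B,'scene')).round(1).tolist())
E
python3 - <<'E'
import cv2
import numpy as np
a=cv2.imread('pics/scene0.png')[120:200,165:275]
cv2.imwrite('pics/s0c.png',cv2.convertScaleAbs(cv2.resize(a,(770,560),interpolation=cv2.INTER_CUBIC),alpha=1.4,beta=10))
E
```

```text
tip [[391.28200076 345.27040837]
 [391.1437429  363.85568472]
 [390.71245037 421.83206868]]
0 [[347.0, 307.0], [392.0, 307.0], [348.0, 338.0], [392.0, 338.0], [335.0, 348.0], [392.0, 348.0], [337.0, 385.0], [392.0, 386.0]]
[[384.0, 193.4], [377.1, 191.5], [385.2, 188.5], [378.4, 186.7], [387.4, 190.3], [380.2, 188.4], [388.6, 185.2], [381.5, 183.3]]
scene [[212.5, 166.6], [214.0, 171.8], [206.8, 167.7], [208.2, 173.0], [210.5, 152.7], [212.0, 157.9], [204.6, 153.8], [206.0, 159.1]]
0.011 [[370.0, 307.0], [415.0, 307.0], [370.0, 338.0], [415.0, 338.0], [364.0, 348.0], [421.0, 348.0], [364.0, 385.0], [420.0, 386.0]]
[[380.6, 192.5], [373.7, 190.6], [381.8, 187.6], [374.9, 185.8], [383.8, 189.3], [376.7, 187.4], [385.1, 184.3], [378.0, 182.4]]
scene [[213.3, 169.2], [214.8, 174.5], [207.5, 170.3], [209.0, 175.6], [211.3, 155.3], [212.8, 160.6], [205.3, 156.4], [206.8, 161.7]]
```

View pics/s0c.png

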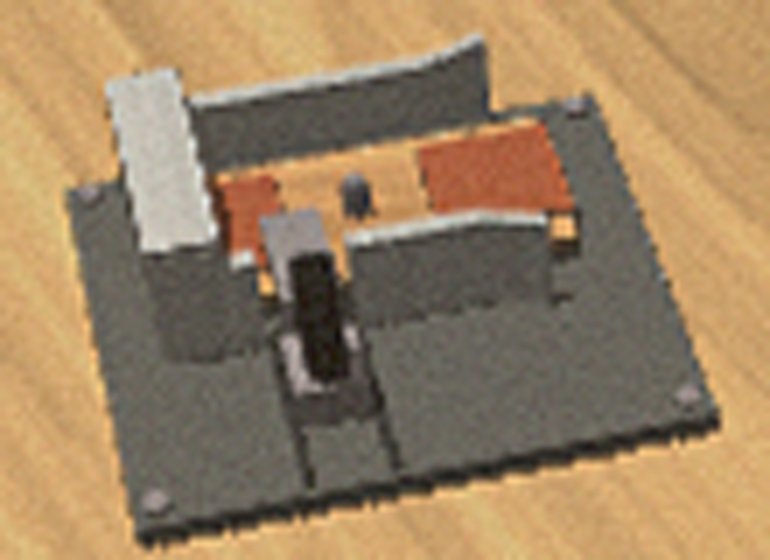

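The gap closed to almost nothing, so the fingers missed the grip even though the lock has not moved. I'll look once more with all three cameras in one composite.

```bash
python3 - <<'E'
from h import *
b=lambda a,x,y,w,h:cv2.convertScaleAbs(cv2.resize(cv2.cvtColor(a,cv2.COLOR_RGB2BGR)[y:y+h,x:x+w],(400,300),interpolation=cv2.INTER_CUBIC),alpha=1.5,beta=15)
s=camera('scene');w=camera('wrist');t=camera('top')
w3=cv2.imread('pics/w3.png')
im=np.vstack([np.hstack([b(s,160,95,120,90),b(t,335,150,100,75)]),np.hstack([b(w,210,200,120,90),b(s,60,0,300,225)])])
cv2.imwrite('pics/c4.png',im)
E
```

```text
(no output)
```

View pics/c4.png

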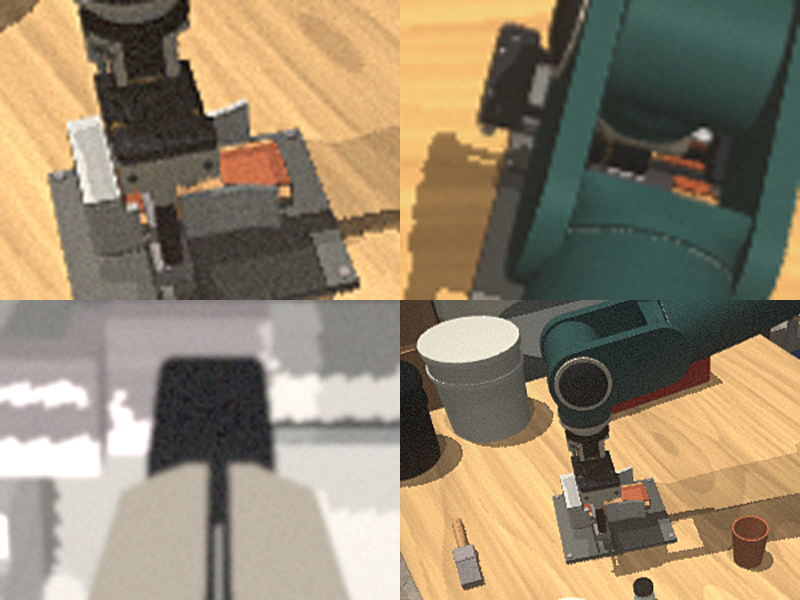

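The composite shows black grip surface through the slit between the fingers, down to about row 525. The fingers also cover the grip's top. So the fingertips are above the grip, higher than the stated 22 mm below the TCP implies. I'll check the true tip height by feeling down gently onto the grip top, which is known to be at 80 mm.

Emit:
play_rows(plan="0 0 -0.1 0 -1;0 0 -0.2 0 -1;0 0 -0.2 0 -1")

```text
clock: 4.3
tcp_pos: [0.584, -0.1608, 0.0776]
tcp_rot: [0.145, 0.989, 0.0, -0.0]
force: [-0.2, 0.2, -0.0]
finger_gap: 0.0002
grip_force: 0.0
```

Emit:
play_rows(plan="0 0 -0.1 0 -1;0 0 -0.2 0 -1;0 0 -0.2 0 -1")

```text
clock: 4.6
tcp_pos: [0.5841, -0.1609, 0.0757]
tcp_rot: [0.145, 0.989, 0.0, -0.0]
force: [0.6, 0.1, 0.0]
finger_gap: 0.0006
grip_force: 0.0
```

Emit:
play_rows(plan="0 0 -0.1 0 -1;0 0 -0.2 0 -1;0 0 -0.3 0 -1;0 0 -0.3 0 -1")

```text
clock: 5.0
tcp_pos: [0.584, -0.1609, 0.0727]
tcp_rot: [0.145, 0.989, 0.0, -0.0]
force: [-0.2, -0.1, -0.1]
finger_gap: 0.0004
grip_force: 0.0
```

Emit:
play_rows(plan="0 0 -0.1 0 -1;0 0 -0.2 0 -1;0 0 -0.3 0 -1;0 0 -0.3 0 -1")

```text
clock: 5.4
tcp_pos: [0.5841, -0.1609, 0.0697]
tcp_rot: [0.145, 0.989, 0.0, -0.0]
force: [-0.3, 0.7, 0.5]
finger_gap: 0.0005
grip_force: 0.0
```

```bash
python3 - <<'E'
from h import *
s=get_state();t=s['tcp_pos'];c=camera_model('wrist')
a=cv2.cvtColor(camera('wrist'),cv2.COLOR_RGB2GRAY)
R=cv2.Rodrigues(c['rvec'])[0];C=-R.T@c['tvec']
u=np.array([.957,-.289,0])
for row in(248.6,):
    d=R.T@np.array([(274-c['cx'])/c['fx'],(row-c['cy'])/c['fy'],1])
    for x in(-.0125,-.0075,0,.0075):
        k=((t-C)@u+x)/(d@u); print(x,(C+k*d-t)[2])
for col in(258,270,274,275,276,290): print(col,a[205:300:3,col])
p=[.5277,-.2437,-.2928]
print(proj(place(p,[[x,.096,z] for x,z in((.022,.048),(.022,.08),(.038,.08))]),'w',c))
E
```

```text
-0.0125 0.01660955500524637
-0.0075 0.005301323995501275
0 -0.01166102251911634
0.0075 -0.028623369033733928
258 [ 86  86 101 104 105 103  68  21  16  16  22  20  19  20  20  26 107 112
 111 111 111 110 110 109 111 112 112 111 111 112 109  45]
270 [ 85  88 101 104 103  98  25  21  21  18  19  15  28  23  24 107 107 108
 110 110 108 106 107 107 107 107 107 105 100  99 102  98]
274 [ 84  86  98 104 104 100  24  19  15  23  19  22  21  13  15  26  26  27
  26  24  17  22  24  23  62  64  66  64  65  66  67  66]
275 [ 83  86 100 106 106  98  25  17  25  22  21  22  16  20  22  25  27  23
  21  24  29  29  25  21  77  84  85  84  85  85  83  82]
276 [ 84  87 101 103 103 100  21  22  14  22  23  16  23  15  15  23  25  14
  19  23  23  25  16  27  73  72  74  74  72  76  72  72]
290 [ 84  87  98 102 102 110 103  75  64  64  56  34  30  16  20  50 110 110
 111 111 110 109 111 113 109 111 111 110 110 111 107  41]
[[274.58801156 229.79807199]
 [274.52732691 251.52710141]
 [274.47170854 278.86734689]]
```

Emit:
play_rows(plan="0 0 -0.2 0 -1;0 0 -0.4 0 -1;0 0 -0.4 0 -1")

```text
clock: 5.75
tcp_pos: [0.5845, -0.161, 0.0682]
tcp_rot: [0.145, 0.989, -0.0, 0.001]
force: [-8.7, 3.2, 21.4]
finger_gap: 0.0004
grip_force: 10.9
```

Emit:
play_rows(plan="0 0 -0.2 0 -1;0 0 -0.4 0 -1;0 0 -0.4 0 -1")

```text
clock: 6.05
tcp_pos: [0.585, -0.161, 0.0677]
tcp_rot: [0.145, 0.989, -0.0, 0.002]
force: [-24.3, 9.2, 53.5]
finger_gap: 0.0007
grip_force: 27.4
```

Emit:
play_rows(plan="0 0 1.5 0 0.1;0 0 1.5 0 0.1;0 0 1.5 0 0.1;0 0 1.5 0 0.1;0 0 1.5 0 0.1;0 0 1.5 0 0.1;0 0 0.9 0 0.1;0 0 0.6 0 0.1;0 0 0.4 0 0.1;0 0 0.4 0 0.1")

```text
clock: 7.05
tcp_pos: [0.5839, -0.1608, 0.0653]
tcp_rot: [0.145, 0.989, 0.0, -0.0]
force: [-0.2, 0.5, -0.4]
finger_gap: 0.0511
grip_force: 0.0
```

Emit:
play_rows(plan="0 0 -0.3 0 0.1;0 0 -0.6 0 0.1;0 0 -0.6 0 0.1")

```text
clock: 7.35
tcp_pos: [0.5839, -0.1608, 0.0593]
tcp_rot: [0.145, 0.989, 0.0, -0.0]
force: [-1.0, -0.3, -0.3]
finger_gap: 0.0513
grip_force: 0.0
```

Emit:
play_rows(plan="0 0 -0.3 0 0.1;0 0 -0.6 0 0.1;0 0 -0.9 0 0.1;0 0 -0.9 0 0.1")

```text
clock: 7.75
tcp_pos: [0.5839, -0.1608, 0.0502]
tcp_rot: [0.145, 0.989, 0.0, -0.0]
force: [0.3, -0.7, 0.4]
finger_gap: 0.0512
grip_force: 0.0
```

Emit:
play_rows(plan="0 0 0 0 -1;0 0 0 0 -1;0 0 0 0 -1;0 0 0 0 -1;0 0 0 0 -1;0 0 0 0 -1")

```text
clock: 8.35
tcp_pos: [0.5842, -0.161, 0.051]
tcp_rot: [0.145, 0.989, -0.0, 0.0]
force: [-0.2, -0.9, 0.3]
finger_gap: 0.0218
grip_force: 30.0
```

The grip is held: the gap is 21.8 mm at 30 N. The effective fingertips are therefore about 11 mm above the reported TCP. Next I slide the lock outward.

Emit:
play_rows(plan="0.2 0.6 0 0 -1;0.4 1.3 0 0 -1;0.6 2.0 0 0 -1;0.8 2.7 0 0 -1;0.96 3.2 0 0 -1;1.02 3.4 0 0 -1;1.02 3.4 0 0 -1;1.02 3.4 0 0 -1")

```text
clock: 9.15
tcp_pos: [0.5937, -0.1294, 0.0508]
tcp_rot: [0.145, 0.989, -0.003, -0.0]
force: [-7.7, -24.9, 1.7]
finger_gap: 0.0216
grip_force: 30.0
```

Emit:
play_rows(plan="-0.02 -0.2 0 0 -1;-0.02 -0.2 0 0 -1;-0.02 -0.2 0 0 0.1;-0.02 -0.2 0 0 0.1;-0.02 -0.2 0 0 0.1;-0.02 -0.2 0 0 0.1;-0.02 -0.2 5 0 0.1;-0.02 -0.2 10 0 0.1;-0.02 -0.2 15 0 0.1;-0.02 -0.2 15 0 0.1")

```text
clock: 10.15
tcp_pos: [0.5962, -0.1292, 0.2087]
tcp_rot: [0.145, 0.989, -0.0, 0.005]
force: [0.6, -1.3, -0.4]
finger_gap: 0.051
grip_force: 0.0
```

```bash
python3 - <<'E'
from h import *
s=get_state();print(s['tcp_pos'],s['tcp_rot'],s['joint_pos'],s['force'])
c=camera_model('wrist');a=camera('wrist')
np.save('w5.npy',c,allow_pickle=True);cv2.imwrite('pics/w5.png',cv2.cvtColor(a,cv2.COLOR_RGB2BGR))
p=[.5275,-.2442,-.2928]
def frac(v):  # darkness match of the grip block
    P=proj(place(p,[[.03+q*.008,.085+v+r*.011,.08] for q,r in((-1,-1),(-1,1),(1,1),(1,-1))]),'w',c)
    m=np.zeros(a.shape[:2],np.uint8);cv2.fillPoly(m,[P.round().astype(int)],1)
    return a.mean(2)[m>0].mean().round(0)
for v in np.arange(0,.056,.005): print(round(v,3),frac(v))
E
```

```text
[ 0.59616078 -0.12919275  0.2087074 ] [ 1.44799674e-01  9.89448578e-01 -4.74739781e-04  4.93365507e-03] [-2.55295382e-01 -3.23120450e-02  1.59152748e+00  1.39306266e-04
  1.57246527e+00 -1.53546617e+00] [ 0.58027931 -1.34939929 -0.44490553]
0.0 144.0
0.005 144.0
0.01 144.0
0.015 141.0
0.02 141.0
0.025 132.0
0.03 109.0
0.035 89.0
0.04 68.0
0.045 52.0
0.05 73.0
0.055 97.0
```

Emit:
play_rows(plan="-8.5 34.3 5 0.126 0.3;-8.5 34.3 5 0.126 0.3;-8.5 34.3 5 0.126 0.3;-8.5 34.3 5 0.126 0.3;-8.5 34.3 5 0.126 0.3;-8.5 34.3 5 0.126 0.3;-8.5 34.3 5 0.126 0.3;-8.5 34.3 5 0.126 0.3;-8.5 34.3 5 0.126 0.3;-8.5 34.3 5 0.126 0.3;-8.5 34.3 5 0.126 0.3")

```text
clock: 11.3
tcp_pos: [0.5094, 0.2129, 0.2501]
tcp_rot: [0.083, 0.997, -0.0, -0.0]
force: [0.6, -0.1, 0.3]
finger_gap: 0.0604
grip_force: 0.0
```

```bash
python3 - <<'E'
from h import *
s=get_state();print(s['tcp_pos'],s['tcp_rot'])
c=camera_model('wrist');a=camera('wrist')
np.save('w6.npy',c,allow_pickle=True);cv2.imwrite('pics/w6raw.png',cv2.cvtColor(a,cv2.COLOR_RGB2BGR))
p=[.5092,.2140,-.167]
M=np.array([[.09,.045,.005],[.09,-.045,.005],[-.09,-.045,.005],[-.09,.045,.005]])
H=np.array([[.025,.013,.045],[.025,-.013,.045],[-.025,-.013,.045],[-.025,.013,.045]])
print(proj(place(p,M),'w',c).round(1).tolist()); print(proj(place(p,H),'w',c).round(1).tolist())
W=[[sx*.058+q*.022,r*.022,.005] for sx in(1,-1) for q,r in((1,1),(1,-1),(-1,-1),(-1,1))]
print(proj(place(p,W),'w',c).round(1).tolist())
hsv=cv2.cvtColor(a,cv2.COLOR_RGB2HSV); 
for x in(150,200,250,300): print(x,hsv[60:300:6,x,1])
E
```

```text
[0.50939609 0.21291767 0.25009165] [ 8.30229821e-02  9.96547512e-01 -2.77451278e-04 -4.05664375e-04]
[[309.6, 239.0], [240.8, 239.0], [236.4, 94.1], [314.4, 94.2]]
[[286.7, 199.5], [263.9, 199.4], [263.5, 155.7], [287.2, 155.7]]
[[292.2, 231.9], [258.3, 231.8], [257.8, 199.2], [292.7, 199.2], [293.7, 141.5], [257.0, 141.5], [256.5, 103.2], [294.3, 103.2]]
150 [100  98  88  88  91  91  90  93  95  97  89  91  95  98  98 102  94  93
  97  99  96  96  96  98  99  99  86  87  83  84  98  43  16  16 109   7
  39  21  88  87]
200 [82 84 93 96 95 97 97 95 96 97 96 97 96 94 93 94 93 94 94 94 96 95 97 95
 86 86 84 84 89 93 92 94 81 42 38 42 38 36 42 60]
250 [103 105 103 104 108 106  12  13  12  10  11  16  15  15  13  15  15  14
  13  12  12  12  14  12  11  11  12  12  12  12  75  85  82  84  89  87
  85  93  93  87]
300 [105 104 104 102 106 106  20  12  12  14  14  14  12  14  10  12  12   9
  10   9  12  12  11  11  10  11  11  13  13  12  57  82  85  93  85  85
  94  93  87  87]
```

```bash
python3 - <<'E'
from h import *
c=np.load('w6.npy',allow_pickle=True).item(); a=cv2.imread('pics/w6raw.png')
S=cv2.cvtColor(a,cv2.COLOR_BGR2HSV)[:,:,1]
m=((S<40)*255).astype(np.uint8); m[:80]=0;m[246:]=0;m[:,:225]=0;m[:,325:]=0
ct=max(cv2.findContours(m,0,1)[0],key=cv2.contourArea)
hull=cv2.convexHull(ct); q=cv2.approxPolyDP(hull,8,True)[:,0]; print(q.tolist())
# refine: lines fit to contour points per side
pts=hull[:,0].astype(float); ct=ct[:,0].astype(float)
def line(i,j):
    A,B=q[i].astype(float),q[j].astype(float);d=(B-A)/np.linalg.norm(B-A);n=np.array([-d[1],d[0]])
    s=(ct-A)@d;L=np.linalg.norm(B-A);k=(abs((ct-A)@n)<2.5)&(s>.1*L)&(s<.9*L)
    vx,vy,x,y=cv2.fitLine(ct[k].astype(np.float32),cv2.DIST_HUBER,0,.01,.01).ravel();return np.cross([x,y,1],[x+vx,y+vy,1])
n=len(q);Ls=[line(i,(i+1)%n) for i in range(n)]
P=[];
for i in range(n):
    z=np.cross(Ls[i-1],Ls[i]);P.append(z[:2]/z[2])
P=np.array(P);print(P.round(1).tolist())
M=np.array([[.09,.045,.005],[.09,-.045,.005],[-.09,-.045,.005],[-.09,.045,.005]])
pr=proj(place([.5092,.214,-.167],M),'w',c)
px=[P[np.argmin(((P-x)**2).sum(1))] for x in pr]
p,r=fit(M,px,'w',[.5092,.214,-.167],c);print(p,r); print(p[:2]-get_state()['tcp_pos'][:2])
E
```

```text
[[315, 96], [310, 238], [243, 238], [240, 95]]
[[315.7, 95.0], [310.1, 239.0], [242.5, 239.0], [239.6, 95.0]]
[ 0.5101323   0.21587149 -0.17210154] [[0.7, 0.6], [-0.5, 0.2], [-1.0, -0.5], [0.8, -0.0]]
[0.00068346 0.00298277]
```

Emit:
play_rows(plan="0.05 0.2 -5 -0.004 0.1;0.05 0.2 -10 -0.004 0.1;0.05 0.2 -15 -0.004 0.1;0.05 0.2 -18 -0.004 0.1;0.05 0.2 -21 -0.004 0.1;0.05 0.2 -23 -0.004 0.1;0.05 0.2 -24 -0.004 0.1;0.05 0.2 -24.6 -0.004 0.1;0.05 0.2 -24.6 -0.004 0.1")

```text
clock: 12.25
tcp_pos: [0.5098, 0.2158, 0.0048]
tcp_rot: [0.085, 0.996, -0.0, -0.0]
force: [-0.8, -0.4, -0.3]
finger_gap: 0.051
grip_force: 0.0
```

Emit:
play_rows(plan="0 0 0 0 -1;0 0 0 0 -1;0 0 0 0 -1;0 0 0 0 -1;0 0 0 0 -1;0 0 0 0 -1")

```text
clock: 12.85
tcp_pos: [0.5099, 0.2162, 0.0054]
tcp_rot: [0.084, 0.996, 0.0, 0.0]
force: [-1.8, -1.3, 5.5]
finger_gap: 0.026
grip_force: 30.0
```

Emit:
play_rows(plan="0 0 2 0 -1;0 0 5 0 -1;0 0 9 0 -1;0 0 13 0 -1;-1 -4 13 -0.02 -1;-3.1 -44.6 13 -0.124 -1;-3.1 -44.6 13 -0.124 -1;-3.1 -44.6 13 -0.124 -1;-3.1 -44.6 13 -0.124 -1;-3.1 -44.6 13 -0.124 -1;-3.1 -44.6 13 -0.124 -1;-3.1 -44.6 13 -0.124 -1;-3.1 -44.6 13 -0.124 -1;-3.1 -44.6 13 -0.124 -1;-3.1 -44.6 13 -0.124 -1;-3.1 -44.6 13 -0.124 -1;-3.1 -44.6 13 -0.124 -1;-3.1 -44.6 13 -0.124 -1")

```text
clock: 14.65
tcp_pos: [0.4789, -0.2287, 0.135]
tcp_rot: [0.145, 0.989, -0.0, 0.0]
force: [0.3, 0.4, -2.4]
finger_gap: 0.0256
grip_force: 30.0
```

```bash
python3 - <<'E'
from h import *
for k in range(2): s=get_state()
print(s['clock'],s['tcp_pos'],s['tcp_rot'],s['finger_gap'],s['force'])
x,y=s['tcp_rot'][:2];print('yaw',2*np.arctan2(y,x)-np.pi)
c=camera_model('wrist');a=cv2.cvtColor(camera('wrist'),cv2.COLOR_RGB2BGR)
np.save('w7.npy',c,allow_pickle=True);cv2.imwrite('pics/w7raw.png',a)
t=s['tcp_pos'];p=[t[0],t[1],2*np.arctan2(y,x)-np.pi];z=t[2]-.005
M=np.array([[.09,.045,z],[.09,-.045,z],[-.09,-.045,z],[-.09,.045,z]])
M[:,2]+=.005;P=proj(place(p,M),'w',c);print(P.round(1).tolist())
b=cv2.convertScaleAbs(a,alpha=1.5)
J=[[-.115,-.065,.012],[-.115,.145,.012],[.115,.145,.012],[.115,-.065,.012]]
for Q,col in((P,(0,255,0)),(proj(place([.527,-.2447,-.2928],J),'w',c),(255,0,0)),(proj(place([.527,-.2447,-.2928],[[-.04,-.048,.054],[.06,-.048,.054],[.06,.048,.054],[-.04,.048,.054]]),'w',c),(0,0,255))):
    b=cv2.resize(b,(1120,840)) if b.shape[1]<1000 else b
    cv2.polylines(b,[(Q*2).round().astype(int)],True,col,1)
cv2.imwrite('pics/w7.png',b[0:560,160:960])
E
```

```text
14.65 [ 0.47890985 -0.22873338  0.13497884] [ 1.45055615e-01  9.89423493e-01 -6.14915394e-06  1.41515024e-04] 0.02563576804259853 [ 0.34687655  0.35472412 -2.36155708]
yaw -0.2911383667960159
[[344.7, 386.4], [203.0, 386.4], [180.3, 86.6], [366.9, 86.7]]
```

View pics/w7.png

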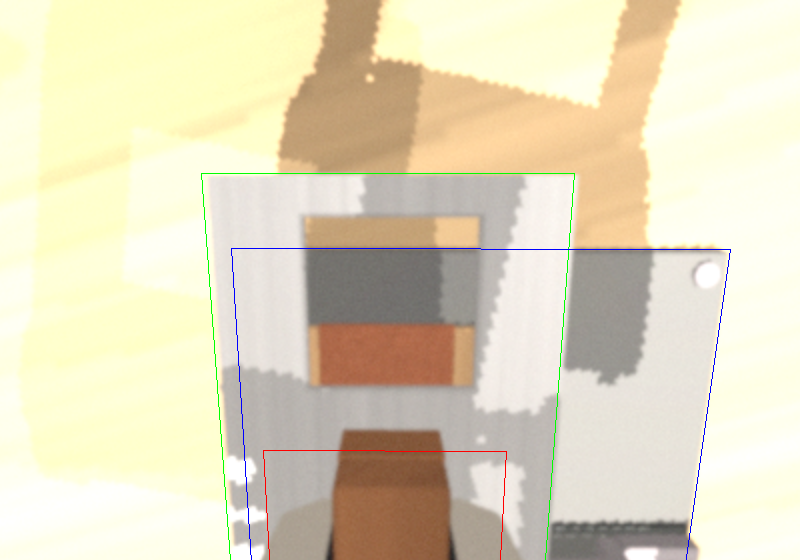

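The overlay on the wrist view shows the mask within about 1 mm of its predicted outline. The tile edges, at columns 319 to 455, show the mask needs to move about 1.5 mm toward jig −y. Next I lower to an underside height of about 56 mm, short of the bridge.

Emit:
play_rows(plan="-0.05 -0.15 -2 -0.002 -1;-0.05 -0.15 -4 -0.002 -1;-0.05 -0.15 -6 -0.002 -1;-0.05 -0.15 -7 -0.002 -1;-0.05 -0.15 -7.4 -0.002 -1;-0.05 -0.15 -7.4 -0.002 -1;-0.05 -0.15 -7.4 -0.002 -1")

```text
clock: 15.4
tcp_pos: [0.4785, -0.2315, 0.0618]
tcp_rot: [0.147, 0.989, -0.0, 0.001]
force: [-0.1, 0.5, -2.1]
finger_gap: 0.0258
grip_force: 30.0
```

Emit:
play_rows(plan="0 0 0 0 -1;0 0 0 0 -1;0 0 0 0 -1")

```text
clock: 15.7
tcp_pos: [0.4782, -0.2315, 0.0612]
tcp_rot: [0.147, 0.989, -0.0, 0.0]
force: [0.1, -0.1, -1.1]
finger_gap: 0.0256
grip_force: 30.0
```

```bash
python3 - <<'E'
from h import *
s=get_state();t=s['tcp_pos'];x,y=s['tcp_rot'][:2];print(t,'yaw',2*np.arctan2(y,x)-np.pi)
c=camera_model('wrist');a=cv2.cvtColor(camera('wrist'),cv2.COLOR_RGB2BGR)
cv2.imwrite('pics/w8raw.png',a)
# red tile edges & plate edges along rows
hsv=cv2.cvtColor(a,cv2.COLOR_BGR2HSV)
t2=proj(place([.527,-.2447,-.2928],[[-.086,-.028,.03],[-.086,.028,.03],[-.07,-.028,.03],[-.07,.028,.03],[-.086,-.065,.012],[-.086,.145,.012]]),'w',c);print(t2.round(1).tolist())
W=place([t[0],t[1],2*np.arctan2(y,x)-np.pi],[[-.08,-.022,t[2]],[-.08,.022,t[2]],[-.036,.022,t[2]],[-.09,-.045,t[2]],[-.09,.045,t[2]]]);print(proj(W,'w',c).round(1).tolist())
for r in(110,125,140,150,155,160): 
    k=np.where((hsv[r,200:350,0]<12)&(hsv[r,200:350,1]>110))[0]+200; g=np.where(hsv[r,:,1]<45)[0]; print(r,k.min() if len(k) else None,k.max() if len(k) else None)
E
```

```text
[ 0.47822844 -0.23146911  0.06120452] yaw -0.29483226715587874
[[230.5, 182.4], [321.6, 182.3], [231.5, 207.3], [320.7, 207.2], [178.1, 176.4], [494.5, 175.9]]
[[228.8, 108.2], [318.5, 108.2], [315.4, 194.8], [180.3, 86.6], [366.9, 86.6]]
110 None None
125 None None
140 None None
150 None None
155 None None
160 None None
```

```bash
python3 - <<'E'
import cv2,numpy as np
h=cv2.cvtColor(cv2.imread('pics/w8raw.png'),cv2.COLOR_BGR2HSV).astype(int)
for r in(178,184,188,191): print(r,h[r,218:334:2,0],h[r,218:334:2,1],sep='\n')
print(h[140:200:3,275])
E
```

```text
178
[15 13 20 15 20 13 11 10 24 30 20 25 10 15 23 23 18 30 15 15 24 30 10 18
 24 18 12 24  0 24 30 60 12 24 18 23 18 15 20 13 23 15 15  8 12 15  8 12
  0 18 20 17 15 11 19 13 13 19]
[13 11 10 13 14 11 13 15 12 10 19 19 10 12 13 13 16 16 12  7 16 10  9 16
 16 16 15 16 13 16 10  3 16 16 16 13 15 18 18 22 13 13  6 13 16 19 13 16
 16 14 12 11 12 12 12 11 11 12]
184
[15 13 15 11 19 15 13 13 12  9  9 10  9 10  9 10  9  9 10  9 10 10  9  9
 10  8  9 10  9  9  9  9 10  8  9 10  9  9 10 10  9 10  9 10 10 11  8 10
 10  8 15 11 17 13 17 17 13 15]
[ 13  11  13  13  13  13  11  12  37 133 150 144 146 143 147 143 146 145
 148 142 149 145 143 149 150 139 147 145 145 146 147 144 148 142 144 148
 144 147 147 149 143 145 149 147 150 148 144 149 145  71  15  13  14  11
  14  11  11  12]
188
[13 15 20 11 10 19 15 13 10  9  9  9  9  9  9  9 10  9  9  9 10 10 10 10
  9  9 10  9  9 10  9  9  9  9 10  9  9  9 10 10  9  9  9  9  9  9  9  9
  9  9 15 17 12 11 11 19 17 11]
[ 14  12  11  14  10  13  13  15  36 136 150 147 141 147 137 146 152 146
 142 145 147 146 149 152 141 150 145 144 148 147 146 148 141 145 149 145
 148 144 143 149 144 142 141 146 142 151 149 143 140  64  15  11  15  12
  12  12  11  12]
191
[12 13 17 13 10 15 13 10 11  9  9  9 10 10  9  9  8 10  9  8 10 10  9  9
  9  8  9  9  9  9  9  8  9 10 10  9  9 10  9  9  9  9  9  9  8  9 10  9
  9 10 17 15 19 13  8 15 11 13]
[ 10  14  14  14  12  10  13  12  38 120 131 133 130 132 130 135 129 136
 132 129 134 133 131 131 130 133 131 131 130 136 132 131 133 131 135 131
 133 127 126 133 132 131 130 127 133 128 137 134 133  58  13  13  12  14
  12  12  12  14]
[[ 38  13  80]
 [ 12  16  81]
 [  8  12  82]
 [ 20   9  81]
 [ 15  13  80]
 [ 23  13  78]
 [ 10  19  81]
 [ 25  19  82]
 [ 18  16  80]
 [ 30   6  80]
 [ 23  13  77]
 [ 18  16  78]
 [ 30  10  80]
 [ 20  10  79]
 [  9 130 108]
 [ 10 152 116]
 [ 10 148 119]
 [  9 136 120]
 [ 11  17 117]
 [ 15  16 130]]
```

Emit:
play_rows(plan="0.8 -0.23 0 0.002 -1;1.6 -0.46 0 0.002 -1;2.4 -0.7 0 0.002 -1;3.2 -0.92 0 0.002 -1;4 -1.15 0 0.002 -1;4.5 -1.3 0 0.002 -1;4.8 -1.38 0 0.002 -1;4.8 -1.38 0 0.002 -1;4.8 -1.38 0 0.002 -1;4.8 -1.38 0 0.002 -1")

```text
clock: 16.75
tcp_pos: [0.5259, -0.2451, 0.0609]
tcp_rot: [0.146, 0.989, -0.0, 0.0]
force: [-0.8, -0.3, -2.5]
finger_gap: 0.0259
grip_force: 30.0
```

Emit:
play_rows(plan="0 0 -0.4 0 -1;0 0 -0.8 0 -1;0 0 -1.1 0 -1;0 0 -1.4 0 -1;0 0 -1.6 0 -1;0 0 -1.8 0 -1;0 0 -1.8 0 -1")

```text
clock: 17.45
tcp_pos: [0.526, -0.2451, 0.0426]
tcp_rot: [0.146, 0.989, 0.0, -0.0]
force: [-0.3, -0.7, -2.2]
finger_gap: 0.0258
grip_force: 30.0
```

Emit:
play_rows(plan="0 0 -0.3 0 -1;0 0 -0.5 0 -1;0 0 -0.7 0 -1;0 0 -0.8 0 -1;0 0 -0.9 0 -1;0 0 -0.9 0 -1;0 0 -0.9 0 -1")

```text
clock: 18.15
tcp_pos: [0.5262, -0.2452, 0.0341]
tcp_rot: [0.146, 0.989, -0.0, 0.0]
force: [-3.3, 2.1, 5.1]
finger_gap: 0.026
grip_force: 30.0
```

Emit:
play_rows(plan="-0.05 0.02 -0.2 0 -1;-0.05 0.02 -0.3 0 -1;-0.05 0.02 -0.4 0 -1;-0.05 0.02 -0.5 0 -1;-0.05 0.02 -0.6 0 -1;-0.05 0.02 -0.6 0 -1;-0.05 0.02 -0.6 0 -1")

```text
clock: 18.85
tcp_pos: [0.5262, -0.2452, 0.0293]
tcp_rot: [0.146, 0.989, -0.0, 0.001]
force: [-5.3, 3.4, 15.9]
finger_gap: 0.0258
grip_force: 30.0
```

Emit:
play_rows(plan="-0.05 0.02 -0.1 0 -1;-0.05 0.02 -0.1 0 -1;-0.05 0.02 -0.1 0 -1;-0.05 0.02 -0.1 0 -1")

```text
clock: 19.25
tcp_pos: [0.5263, -0.2453, 0.0293]
tcp_rot: [0.146, 0.989, -0.0, 0.002]
force: [-5.6, 3.5, 22.7]
finger_gap: 0.0254
grip_force: 30.0
```

```bash
python3 - <<'E'
from h import *
s=get_state();t=s['tcp_pos'];x,y=s['tcp_rot'][:2];yaw=2*np.arctan2(y,x)-np.pi;print(t,yaw,s['force'],s['moment'])
c=camera_model('wrist');a=camera('wrist');cv2.imwrite('pics/w9raw.png',cv2.cvtColor(a,cv2.COLOR_RGB2BGR))
g=cv2.cvtColor(a,cv2.COLOR_RGB2HSV).astype(int)
for k in(0,.001,.002):
  print(k,proj(place([t[0],t[1],yaw],[[-.09,-.045,.029+k],[-.09,.045,.029+k],[-.08,0,.029+k],[-.036,0,.029+k]]),'w',c).round(1).tolist())
print(g[75:125:2,275,1]);print(g[185:205,275,1])
# handle top (front edge)
print(g[135:200:2,275])
E
```

```text
[ 0.52625579 -0.2452611   0.02931093] -0.29280613707667635 [-5.56711844  3.45628272 22.74160643] [ 0.83050593  1.1484197  -0.00205062]
0 [[180.4, 86.6], [366.9, 86.7], [273.6, 108.2], [273.7, 194.7]]
0.001 [[179.8, 86.5], [367.4, 86.6], [273.6, 108.2], [273.7, 195.2]]
0.002 [[179.3, 86.4], [367.9, 86.5], [273.6, 108.3], [273.7, 195.7]]
[ 16  16  16  18  16  12   9  15  13  11  11  13  13  10  10  13  23 118
 148 145 148 149 147 147 149]
[141 143 145 143 142 150 121  72  25  13  16   8  14  12  15  15  13  14
  14  12]
[[ 10 143 118]
 [  9 142 120]
 [  9 138 126]
 [  9 150 119]
 [ 10 147 123]
 [  9 143 125]
 [  9 140 120]
 [  9 143 123]
 [ 10 149 123]
 [  9 141 123]
 [  9 145 121]
 [ 10 154 121]
 [  9 146 126]
 [  9 143 125]
 [  9 147 123]
 [  9 146 126]
 [  9 142 124]
 [  9 147 120]
 [  8 139 125]
 [  9 145 128]
 [ 10 150 124]
 [ 10 139 127]
 [  9 146 122]
 [  9 143 123]
 [ 10 143 121]
 [  9 141 119]
 [  9 145 120]
 [  9 142 120]
 [  9 121 122]
 [  8  25 113]
 [ 15  16 128]
 [  9  14 132]
 [ 11  15 134]]
```

The TCP height stayed at 29.3 mm while the press force rose from 16 to 23 N, so the bed is on its stop. The windows line up with the tiles and the grip is holding, so I'm handing the job in.

```bash
python3 -c "
from station import *
print(sign_off())"
```

```text
the job is handed in; nothing more can be done
None
```

I handed the job in with the lock at its end stop and the mask on the pin. The bed is pressed onto its stop at about 23 N, and the gripper is still holding the mask down. The system returned no verdict.

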